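# Shift the bottle roller into third gear

## Robot

A 6-joint arm with a two-finger parallel gripper is mounted at the origin on a cart in front of the work surface, level with it; the furniture and walls round the work are solid. World frame = base frame: x ahead of the robot, y to its left, z up, the work surface at z = 0. Lengths are in mm, angles in rad, forces in N, time in s.
With the tool pointing down it reaches from about 300 to 775 mm from the base axis. Payload 14.6 kg.
Tool frame: the origin (TCP) lies on the centre line of the jaws, within the pads' length; the fingertips stand 19 mm ahead of it and the grasp point (between the pads) is the TCP (bot.tip_reach is the distance from the TCP to the fingertips, in mm); y points along the fingers, x is the direction in which the jaws open and shut, and the axes are right-handed (so a half turn about y gives the same grasp; the last joint's range is limited). The gripper opens to 85 mm and grips with 20 to 120 N. Pads are 22 mm wide; open, the fingers measure 114 mm over their backs; the gripper's body (76 mm by 85 mm) begins 54 mm behind the grasp point. The pads swing forward as they close: fully open they stand 13 mm farther back than shut.
Start: joints at [-1.337, 0.3, 1.521, -0, 1.321, -0.067], TCP at [162.949, -525.297, 250.281] pointing down, gripper open.
Joint ranges: [-3.03, 3.03], [-0.79, 2.21], [0.23, 2.52], [-1.04, 4.18], [0, 3.07], [-2.55, 2.55]. Speed limits (rad/s): [2.22, 2.22, 2.57, 3.14, 3.14, 3.14].

## Interface

Orientations are given as a unit quaternion [w, x, y, z].
In Python, from rig import bot gives the robot as it stands. Calls block until the motion is done:
- bot.move_to(position, orientation): joint-space move of the TCP to a pose.
- bot.servo_line(position, attitude=None, speed=150, until_force=None): straight line of the TCP; attitude=None keeps the orientation; speed is the mean speed in mm/s. With until_force (N) it stops when the force on the tool has changed by that much, and returns True; else False.
- bot.move_joints(angles): joint-space move.
- bot.move_gripper(opening, grip_force=None): finger opening in mm; grip_force is the grip in N (None keeps the last); returns when the fingers have stopped.
- bot.dwell(seconds).
- bot.ik(position, orientation): joint angles nearest the present ones, or None.
- bot.read_state(): the state.
- bot.read_camera(name): name is "side" or "top"; returns a dict with "image" (420x560x3 uint8, blue, green, red), "depth" (420x560 float32, mm along the optical axis (not along the pixel's ray), 0 where there is no reading), "fovy" (degrees; the focal length in pixels is half the picture's height over the tangent of half this angle, whatever the lens; pixels are square), "cx", "cy" (the principal point, pixels), "eye" and "attitude" of the camera in the world. Camera axes: x right, y down, z forward; pixel columns grow to the right and rows downward; lengths in mm; the calibration is good to about 2 mm. A picture is of the moment at which its call begins.
A pose or a line that the arm cannot do raises bot.MotionError and nothing moves.
- bot.finish_job(): hands the job in, once; it reports no verdict.
The state is a dict: "clock": time; "joint_positions": joint angles; "qvel": joint speeds; "effort": joint torques, N m; "ee_pos": TCP position; "tool_rot": TCP orientation; "ft_force": force on the tool from outside, world axes, zero at the start; "moment": the same for the moment, N m; "grip_width": finger opening in mm.
Only numpy, scipy, OpenCV 4.12 (cv2) and the standard library are available. Lean on these libraries where they do the work, as an engineer would, in place of code of your own. Each camera call takes 0.05 s, during which the arm holds its last target.

## Task

The bottle roller on the bench stands in second gear: put it into third. With the outside of the fingers, push its ball-topped gear lever forward out of the left rear slot only as far as the crossbar of the H-shaped gate, then across to the right, then forward (away from you) until it is fully home in the right front slot, the one marked with three dots. Do not push it into the first slot (left front) or the fourth (right rear) on the way, never take the lever between the fingers, leave everything else standing where it is, and finish clear of the lever.

Things in the scene. Friction and masses are not known exactly. Their poses are not given: they have to be found in the camera images.
- roller: Fixed bottle roller: light grey gear console in front (130 in x, 150 in y, 65 high) and a roller deck behind it. Origin: on the bench under the middle of the gate. Local x points forward (away from the operator, towards the deck), y to the left, z up; turned by up to 0.35 rad either way.
- deck (a point): Middle of the roller deck, 130 behind the gate: the deck spans local x 68 to 193, is 74 high, and a bottle lies fixed across its two rollers, up to 115 high.
- gate (a point): Middle of the H-shaped gate, on the grey metal plate 65 above the bench. Two slots run along local x from -25 to +25, centred at y = +15.5 (left) and -15.5 (right); a crossbar along y at x = 0, 18 wide, joins them. Fixed tongues 14 wide in y stand between the slots before and behind the crossbar. Dots beside the ends: 1 left front, 2 left rear, 3 right front, 4 right rear (front = +x).
- slot_3 (a point): Where the stem passes the plate at the front end of the third slot: 20 forward and 15.5 right of the gate's middle.
- knob (a point): Centre of the black ball knob, 34 in diameter, on the 10 mm steel stem of the lever, which tilts about a joint 11 above the bench under the gate's middle, 137 below the knob. Site z runs up the lever. Knob in the roller's frame, mm: x = 137 sin(F), y = -137 cos(F) sin(S), z = 11 + 137 cos(F) cos(S), F = lever_fwd, S = lever_side. Upright: 148 above the bench.
- lever_fwd (a joint): Forward tilt of the lever, rad: 0 in the crossbar (it can cross within about +-0.08), +0.38 stop at the front end of a slot, -0.38 stop at the rear end. Starts at -0.36 to -0.18. Stays where it is left; about 2 N at the knob moves it.
- lever_side (a joint): Sideways tilt of the lever, rad: -0.30 stop on the left, +0.30 stop on the right; more than about 0.24 either way clears the tongues, so that the lever can move along a slot. Starts at -0.30 to -0.27. Stays where it is left; about 2 N at the knob moves it.
- dropper: Bystander, loose: small white bottle with a red screw cap, 39x39x70; origin under its middle. To be left alone.
- tape: Bystander, loose: roll of tape lying flat, 65x65x20; origin under its middle. To be left alone.
- dish: Bystander, loose: clear petri dish, 70x70x14; origin under its middle. To be left alone.
- clock: Bystander, loose: flat bench timer, 62x62x20; origin under its middle. To be left alone.
- box: Bystander, loose: cardboard filter box, 60x85x30; origin under its middle. To be left alone.
- plug: Bystander, loose: dark rubber stopper, 22x24x22; origin under its middle. To be left alone.

How it is judged (in metres and radians):
On the way:
1. the lever has crossed to the right side of the gate along the crossbar (value of joint lever_side above 0.2 rad and value of joint lever_fwd between -0.12 and 0.12 rad), for 0.05 s.
At the end, for the whole second after the job is handed in: The lever is fully home in the third slot (right front): forward tilt over 0.33 rad (stop at 0.38), sideways tilt over 0.2 rad, at rest and not touched; every bystander within 20 mm of where it stood (value of joint lever_fwd above 0.33 rad and value of joint lever_side above 0.2 rad and velocity of joint lever_fwd between -0.05 and 0.05 rad/s and velocity of joint lever_side between -0.05 and 0.05 rad/s and distance of each of dropper, tape, dish, clock, box, plug from where it was at the start of the episode below 0.02 m).
It fails at once if the lever was pushed into the first slot (left front, over 0.2 rad forward) (value of joint lever_fwd above 0.2 rad and value of joint lever_side below 0 rad).
It fails at once if the lever was pushed into the fourth slot (right rear, over 0.2 rad back) (value of joint lever_fwd below -0.2 rad and value of joint lever_side above 0 rad).
It fails at once if the lever was taken between the fingers (grasp point inside the knob or on the stem) ((x of the grasp point in the frame of knob between -0.018 and 0.018 m and y of the grasp point in the frame of knob between -0.018 and 0.018 m and z of the grasp point in the frame of knob between -0.012 and 0.025 m) or (x of the grasp point in the frame of knob between -0.01 and 0.01 m and y of the grasp point in the frame of knob between -0.01 and 0.01 m and z of the grasp point in the frame of knob between -0.07 and -0.012 m)).
It fails at once if a bystander was moved by over 20 mm, or lifted (distance of any of dropper, tape, dish, clock, box, plug from where it was at the start of the episode above 0.02 m).
It also fails if it takes over 48 s, if anything falls off the work surface, if the arm or the gripper's body presses on something with over 40 N, if the wrist force passes 120 N, or if a joint passes its speed limit or range.

## Working session

There is one attempt and no reset: what is moved stays moved. The work goes in short steps, each a Python script; the robot and the scene stay as the last script left them, time stands still between calls to the robot, and variables do not carry over. Pictures are saved under pics/ and viewed, and the job is handed in when it is done.

```bash
mkdir -p pics; ls; cat > h.py <<'E'
import numpy as np, cv2, pickle
from scipy.spatial.transform import Rotation as R
def cam(d):
    f=d["image"].shape[0]/2/np.tan(np.radians(d["fovy"])/2)
    q=np.array(d["attitude"]); return f,R.from_quat(q[[1,2,3,0]]),np.array(d["eye"])
def px2w(d,u,v,z=None,depth=None):
    f,r,e=cam(d); ray=r.apply([(u-d["cx"])/f,(v-d["cy"])/f,1.])
    if z is not None: s=(z-e[2])/ray[2]
    else: s=depth if depth else d["depth"][int(round(v)),int(round(u))]
    return e+s*ray
def w2px(d,p):
    f,r,e=cam(d); c=r.inv().apply(np.atleast_2d(p)-e)
    return np.c_[d["cx"]+f*c[:,0]/c[:,2], d["cy"]+f*c[:,1]/c[:,2]]
E
python3 - <<'E'
from rig import bot
from h import *
for n in("top","side"):
    d=bot.read_camera(n); pickle.dump(d,open(n+".pkl","wb")); cv2.imwrite(f"pics/{n}0.png",d["image"]); print(n,d["fovy"],d["cx"],d["cy"],d["eye"],d["attitude"])
print(bot.read_state())
E
```

```text
pics
top 56.87616138611393 288.0467174848614 212.32497000999123 [434.97912557 231.77092052 959.7344018 ] [-0.06601814  0.70810738 -0.69930697  0.07207848]
side 47.3475131711789 277.07150588433694 210.0034761991458 [433.17508929 831.488531   691.62898183] [ 0.04743015 -0.12795529  0.90652633 -0.39948448]
{'clock': 0.1, 'joint_positions': array([-1.33655733e+00,  3.00439878e-01,  1.52151153e+00, -7.38189492e-06,
        1.32065200e+00, -6.65975484e-02]), 'qvel': array([ 0.00019253, -0.00055838, -0.00335537,  0.00131823,  0.0007896 ,
       -0.00142703]), 'effort': array([ 2.94590543e-03, -5.44372272e+01, -3.62367475e+01,  2.35201878e-05,
        3.04938112e-03,  4.40084406e-06]), 'ee_pos': array([ 162.93175815, -525.12893189,  249.76784186]), 'tool_rot': array([ 0.56950912, -0.56905169,  0.41970241, -0.41915323]), 'ft_force': array([ 0.01762451, -0.56568303,  0.17986173]), 'moment': array([-0.00387566, -0.06101666,  0.0007081 ]), 'grip_width': 85.80406355504749}
```

View pics/top0.png

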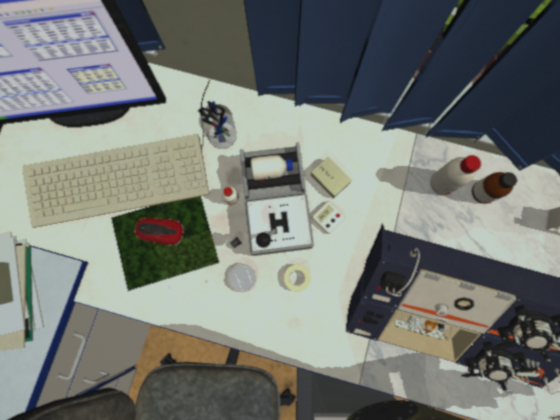

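View pics/side0.png

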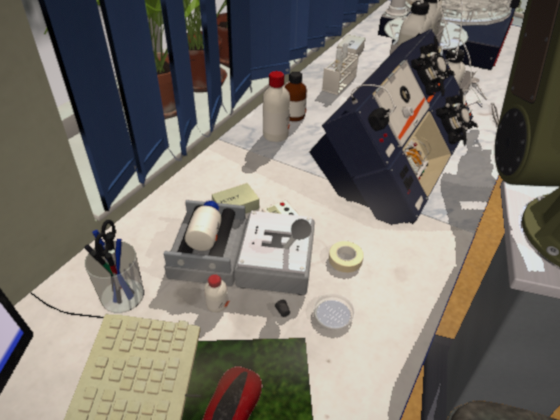

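```bash
python3 - <<'E'
from h import *
d=pickle.load(open("top.pkl","rb"));i=d["image"][135:295,215:355]
cv2.imwrite("pics/top0c.png",cv2.resize(i,None,fx=5,fy=3.75*5/3.75*0.75,interpolation=cv2.INTER_CUBIC) if 0 else cv2.resize(i,None,fx=3.75,fy=3.75,interpolation=cv2.INTER_CUBIC))
d=pickle.load(open("side.pkl","rb"));i=d["image"][180:340,160:360]
cv2.imwrite("pics/side0c.png",cv2.resize(i,None,fx=3.75,fy=3.75,interpolation=cv2.INTER_CUBIC))
E
```

```text
(no output)
```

View pics/top0c.png

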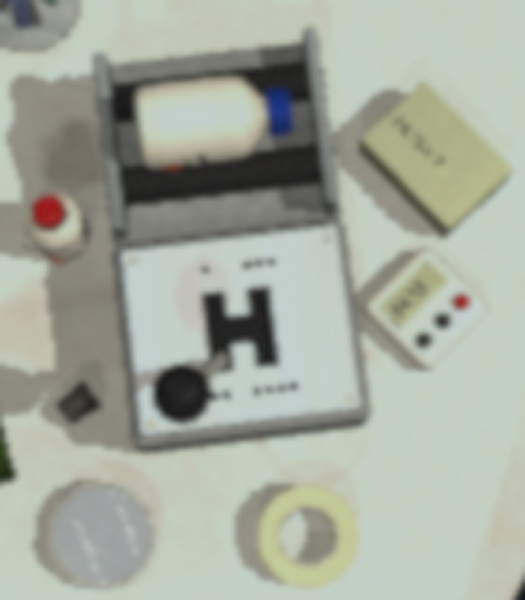

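View pics/side0c.png

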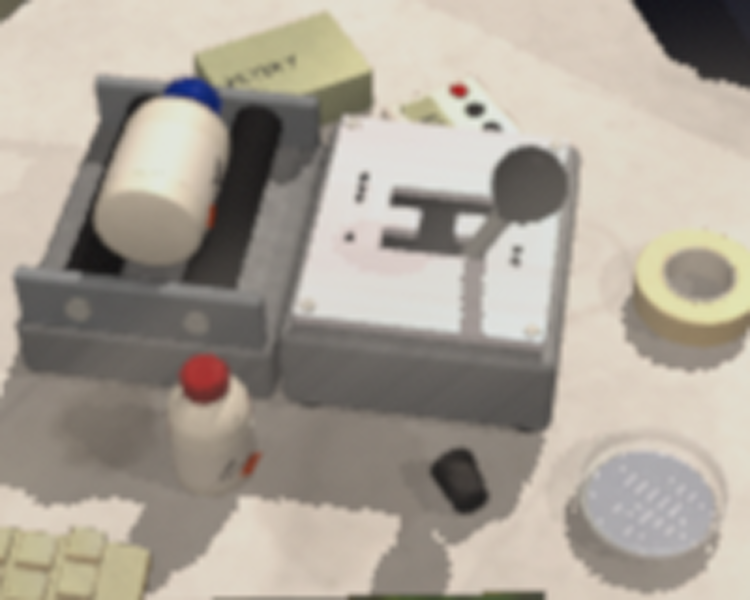

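```bash
python3 - <<'E'
from h import *
d=pickle.load(open("top.pkl","rb"))
c=lambda u,v:((u+.5)/3.75-.5+215,(v+.5)/3.75-.5+135)
P={}
for n,u,v in[("Hfl",203,294),("Hfr",270,288),("Hrl",213,371),("Hrr",278,363)]:
    P[n]=px2w(d,*c(u,v),z=65);print(n,P[n].round(1))
g=sum(P.values())/4; xd=(P["Hfl"]+P["Hfr"]-P["Hrl"]-P["Hrr"])/2; yd=(P["Hfl"]+P["Hrl"]-P["Hfr"]-P["Hrr"])/2
print(g,np.arctan2(xd[1],xd[0]),np.linalg.norm(xd),np.arctan2(-yd[0],yd[1]),np.linalg.norm(yd))
# depth-based: plate points
f,r,e=cam(d)
# ransac-free: cloud of plate
v,u=np.mgrid[135:295,215:355]; z=d["depth"][135:295,215:355]
ok=z>0; rays=np.stack([(u-d["cx"])/f,(v-d["cy"])/f,np.ones(u.shape)],-1)
W=e+r.apply((rays*z[...,None]).reshape(-1,3)); Z=W[:,2]
m=ok.ravel()&(Z>55)&(Z<70)
mask=(m.reshape(z.shape)*255).astype(np.uint8)
n,l,st,ct=cv2.connectedComponentsWithStats(mask); k=1+np.argmax(st[1:,4])
sel=(l==k).ravel(); print(st[k],np.median(Z[sel]))
rect=cv2.minAreaRect(W[sel][:,:2].astype(np.float32)); print("plate",rect)
kb=ok.ravel()&(Z>115)&(W[:,0]<g[0]+20); print("knob top",W[kb].mean(0),Z[kb].max(),kb.sum())
A=W[kb];res=__import__("scipy.optimize",fromlist=["x"]).least_squares(lambda p:np.linalg.norm(A-p,axis=1)-17,A.mean(0)-[0,0,10],loss="soft_l1");print("knob",res.x)
th=np.arctan2(xd[1],xd[0])
print(px2w(d,*c(182,391),z=135))
# side knob
ds=pickle.load(open("side.pkl","rb")); us,vs=(530.5)/3.75-.5+160,(184.5)/3.75-.5+180
f,rs,es=cam(ds);b=rs.apply([(us-ds["cx"])/f,(vs-ds["cy"])/f,1]);
ut,vt=c(182,391);f,rt,et=cam(d);a=rt.apply([(ut-d["cx"])/f,(vt-d["cy"])/f,1])
s=np.linalg.lstsq(np.c_[a,-b],es-et,rcond=None)[0];print("tri",et+s[0]*a,es+s[1]*b)
for F in(-.36,-.3,-.24,-.18):
    print(F,w2px(d,R.from_euler('z',th).apply([137*np.sin(F),137*np.cos(F)*np.sin(.285),11+137*np.cos(F)*np.cos(.285)])+[g[0],g[1],0]),"obs",ut,vt)
print([px2w(d,*p).round(0) for p in [(231,193),(237,242),(296,277),(240,277),(328,217),(330,177)]])
E
```

```text
Hfl [610.  270.4  65. ]
Hfr [614.4 228.4  65. ]
Hrl [561.4 263.2  65. ]
Hrr [567.  222.9  65. ]
[588.20096956 246.22504653  65.        ] 0.13234565241230858 48.43798675466596 0.12027659371483135 41.40123520215919
[  31   59   68   60 2996] 65.5554166866475
plate ((587.25, 245.79519653320312), (128.19064331054688, 148.3337860107422), 7.925642967224121)
knob top [536.5635705  276.93055584 147.07213887] 154.28527442536063 199
knob [538.11718948 277.5865829  135.79546998]
[539.80908207 278.14127662 135.        ]
tri [539.77379543 278.12566797 135.27761249] [537.986828   278.02156684 135.04462243]
-0.36 [[264.33645191 240.92684984]] obs 263.1666666666667 238.9
-0.3 [[263.53155255 237.22478666]] obs 263.1666666666667 238.9
-0.24 [[262.79049257 233.46866365]] obs 263.1666666666667 238.9
-0.18 [[262.1173516  229.67838602]] obs 263.1666666666667 238.9
[array([656., 360.,  70.]), array([546., 348.,  22.]), array([464., 203.,  -1.]), array([463., 339.,   6.]), array([611., 126.,  19.]), array([711., 121.,  29.])]
```

```bash
cat >> h.py <<'E'
TH=0.135; G=np.array([587.6,246.0,0])
def L(x,y,z): return R.from_euler('z',TH).apply([x,y,z])+G
def loc(p): return R.from_euler('z',-TH).apply(np.array(p)-G)
def down(yaw): # tool y -> -z, tool x horizontal at yaw
    x=np.array([np.cos(yaw),np.sin(yaw),0]);y=np.array([0,0,-1.]);z=np.cross(x,y)
    q=R.from_matrix(np.c_[x,y,z]).as_quat();return q[[3,0,1,2]]
E
python3 - <<'E'
from rig import bot
from h import *
d=pickle.load(open("top.pkl","rb"));f,r,e=cam(d)
v,u=np.mgrid[0:420,0:560]; z=d["depth"]
W=e+r.apply((np.stack([(u-d["cx"])/f,(v-d["cy"])/f,np.ones(u.shape)],-1)*z[...,None]).reshape(-1,3))
W=W[(z>0).ravel()]
for y0 in range(-500,500,100):
    print(y0,[int(W[m][:,2].max()) if (m:=(W[:,0]>=x)&(W[:,0]<x+100)&(W[:,1]>=y0)&(W[:,1]<y0+100)).any() else None for x in range(0,1000,100)])
q=bot.read_state()["tool_rot"];print(R.from_quat(q[[1,2,3,0]]).as_matrix().round(2),bot.tip_reach)
for k in range(-2,3):
  for p in (L(-80,38,139),L(0,75,142),L(-35,-40,142),L(20,-40,139)):
    print(k,bot.ik(p,down(TH+k*np.pi/2)))
print(bot.ik([400,100,400],down(TH)))
E
```

```text
-500 [None, 4, 5, None, 6, 53, 51, 91, None, None]
-400 [None, 11, 124, 167, 199, 6, 6, 250, 7, None]
-300 [-780, 6, 150, 248, 237, 6, 130, 403, 345, 370]
-200 [None, 5, 143, 253, 239, 199, 174, 545, 503, 370]
-100 [None, 4, 320, 190, 265, 251, 6, 551, 528, 384]
0 [None, 4, 294, 135, 267, 230, 34, 536, 522, 37]
100 [-239, 4, 227, 7, 24, 70, 79, 78, 500, 36]
200 [-245, -246, 6, 6, 23, 154, 112, 117, 451, 402]
300 [-235, -236, 5, 7, 18, 70, 113, 115, 418, 311]
400 [-233, -238, -282, 7, 8, 38, 32, 103, 173, 283]
[[ 0.3  -0.    0.96]
 [-0.96  0.    0.3 ]
 [-0.   -1.    0.  ]] 19.0
-2 None
-2 None
-2 None
-2 None
-1 [ 4.32923510e-01  4.61726103e-01  1.57133004e+00 -4.44089210e-16
  1.10853651e+00  1.86871984e+00]
-1 [ 4.50961492e-01  6.41186529e-01  1.28325784e+00 -4.44089210e-16
  1.21714828e+00  1.88675782e+00]
-1 [ 2.84912468e-01  5.01044840e-01  1.50420006e+00 -4.44089210e-16
  1.13634775e+00  1.72070880e+00]
-1 [ 2.72209748e-01  6.16566855e-01  1.33054192e+00 -4.44089210e-16
  1.19448388e+00  1.70800607e+00]
0 [ 4.32923510e-01  4.61726103e-01  1.57133004e+00 -4.44089210e-16
  1.10853
[... 158 characters left out ...]
01  1.50420006e+00 -4.44089210e-16
  1.13634775e+00  1.49912468e-01]
0 [ 2.72209748e-01  6.16566855e-01  1.33054192e+00 -4.44089210e-16
  1.19448388e+00  1.37209748e-01]
1 [ 4.32923510e-01  4.61726103e-01  1.57133004e+00 -4.44089210e-16
  1.10853651e+00 -1.27287282e+00]
1 [ 4.50961492e-01  6.41186529e-01  1.28325784e+00 -4.44089210e-16
  1.21714828e+00 -1.25483483e+00]
1 [ 2.84912468e-01  5.01044840e-01  1.50420006e+00 -4.44089210e-16
  1.13634775e+00 -1.42088386e+00]
1 [ 2.72209748e-01  6.16566855e-01  1.33054192e+00 -4.44089210e-16
  1.19448388e+00 -1.43358658e+00]
2 None
2 None
2 None
2 None
[ 1.56093630e-01 -9.04746737e-02  1.60989415e+00 -4.44089210e-16
  1.62217318e+00  2.10936305e-02]
```

```bash
python3 - <<'E'
from rig import bot
from h import *
bot.move_gripper(0)
bot.servo_line([150,-480,470],speed=250)
for p in ([330,150,470],L(-78,38,230)):
    j=bot.ik(p,down(TH)); print(j); bot.move_joints(j)
s=bot.read_state();print(s["clock"],s["ee_pos"],s["grip_width"],s["ft_force"])
for n in("top","side"):
    d=bot.read_camera(n);cv2.imwrite(f"pics/{n}1.png",d["image"])
    pickle.dump(d,open(n+"1.pkl","wb"))
a=[cv2.resize(cv2.imread("pics/top1.png")[135:295,215:355],None,fx=2.8,fy=2.8),cv2.resize(cv2.imread("pics/side1.png")[180:340,220:360],None,fx=2.8,fy=2.8)]
cv2.imwrite("pics/both1.png",np.hstack(a))
E
```

```text
[ 3.25487230e-01 -2.01358055e-01  1.54940045e+00 -4.44089210e-16
  1.79355026e+00  1.90487230e-01]
[ 4.31899248e-01  3.70385704e-01  1.47530008e+00 -4.44089210e-16
  1.29590686e+00  2.96899248e-01]
5.475 [505.41734947 272.97283252 231.41398681] -0.1323879695514194 [ 0.07645178 -0.29641911  0.35066376]
```

View pics/side1.png

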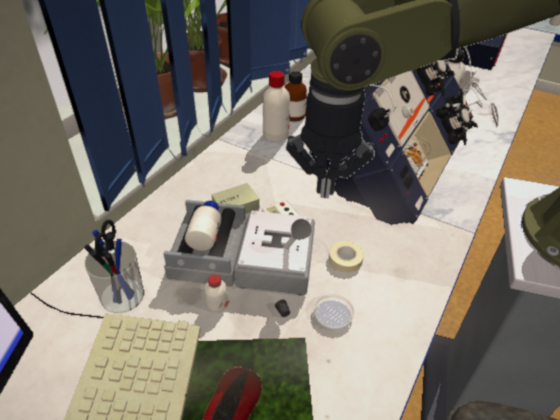

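```bash
cat >> h.py <<'E'
def snap(bot,k):
    ims=[]
    for n in("top","side"):
        d=bot.read_camera(n);pickle.dump(d,open(f"{n}{k}.pkl","wb"))
        c=d["image"][150:270,225:345] if n=="top" else d["image"][160:300,210:350]
        ims.append(cv2.resize(c,(400,400),interpolation=cv2.INTER_CUBIC))
    cv2.imwrite(f"pics/both{k}.png",np.hstack(ims))
def st(bot,t=""):
    s=bot.read_state();print(t,round(s["clock"],2),loc(s["ee_pos"]).round(1),s["ft_force"].round(2))
E
python3 - <<'E'
from rig import bot
from h import *
q=down(TH)
bot.servo_line(L(-86,38,231),q); bot.servo_line(L(-86,38,139),q,speed=120); st(bot,"dn")
print(bot.servo_line(L(-55,38,139),q,speed=50,until_force=15));st(bot)
print(bot.servo_line(L(-32.5,38,139),q,speed=40,until_force=15));st(bot,"pushed")
snap(bot,2)
E
```

```text
dn 6.74 [-85.6  38.1 139.8] [-0.64 -0.18  0.75]
False
 7.51 [-55.   37.9 138.8] [ 0.31  0.12 -0.08]
False
pushed 8.22 [-32.5  37.9 138.8] [-1.19 -0.1   0.71]
```

View pics/both2.png

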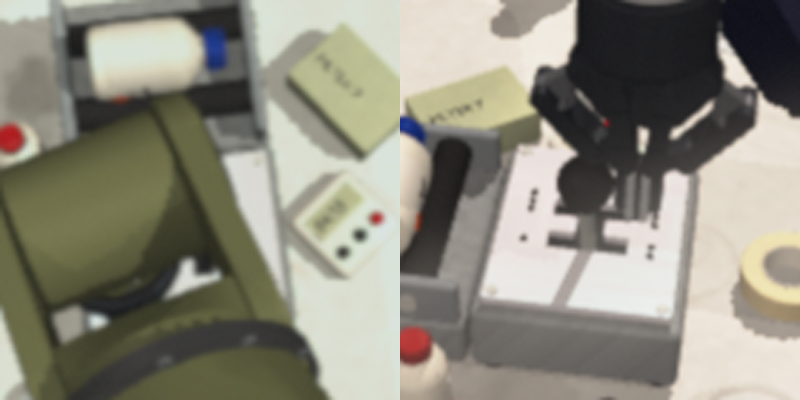

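```bash
cat >> h.py <<'E'
def K(F,S): return L(137*np.sin(F),-137*np.cos(F)*np.sin(S),11+137*np.cos(F)*np.cos(S))
def fit(d,obs):
    from scipy.optimize import least_squares
    return least_squares(lambda p:(w2px(d,K(*p))[0]-obs),[0,0]).x
E
python3 - <<'E'
from h import *
d=pickle.load(open("side2.pkl","rb"))
print("fit F,S",fit(d,[274.8,224.9]))
for n,F,S in[("x",0,-.3),("y",.05,-.3),("z",-.05,-.3)]:print(w2px(d,K(F,S)))
print("init",fit(pickle.load(open("side.pkl","rb")),[301.1,229.0]))
i=d["image"][195:255,240:310];cv2.imwrite("pics/k2.png",cv2.resize(i,None,fx=8,fy=8,interpolation=cv2.INTER_CUBIC))
E
```

```text
fit F,S [-0.01267773 -0.31528307]
[[273.9314322  223.66941179]]
[[269.82057137 223.27180935]]
[[278.05520089 224.16788094]]
init [-0.335545   -0.30232385]
```

View pics/k2.png

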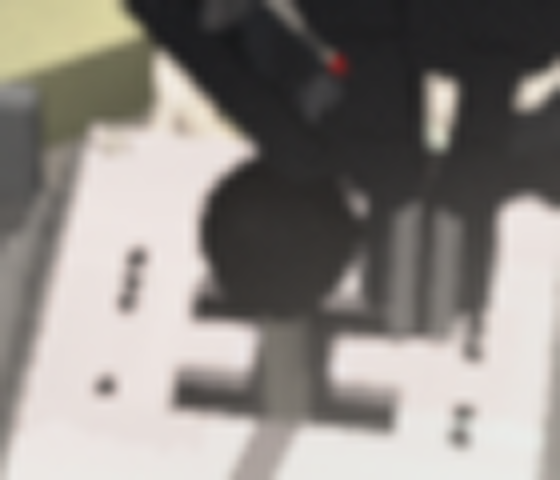

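```bash
python3 - <<'E'
from rig import bot
from h import *
q=down(TH)
bot.servo_line(L(-50,38,139),q,speed=80); bot.servo_line(L(-50,80,139),q,speed=120); bot.servo_line(L(-1,80,139),q,speed=120)
st(bot,"left")
snap(bot,3)
print(bot.servo_line(L(-1,55,139),q,speed=50,until_force=15));st(bot)
print(bot.servo_line(L(-1,-13,139),q,speed=50,until_force=15));st(bot,"pushed")
snap(bot,4)
E
```

```text
left 9.75 [ -1.4  79.6 138.6] [ 0.39  0.6  -0.59]
False
 10.5 [ -1.   54.7 138.9] [-0.56 -0.77 -0.28]
False
pushed 12.01 [ -1.  -12.7 139. ] [ 0.13  1.88 -1.72]
```

View pics/both4.png

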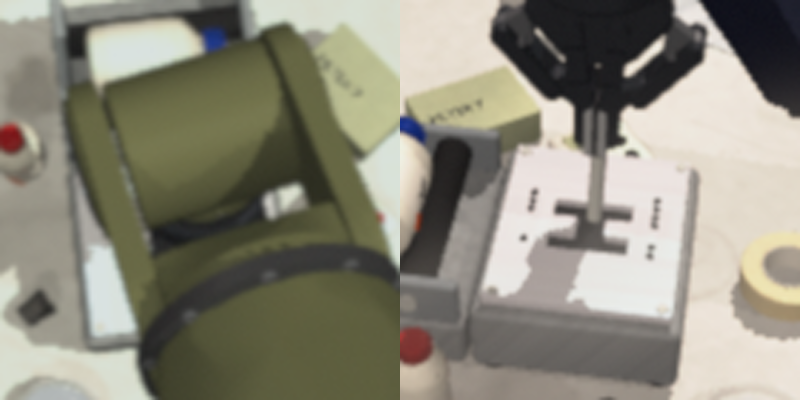

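View pics/both3.png

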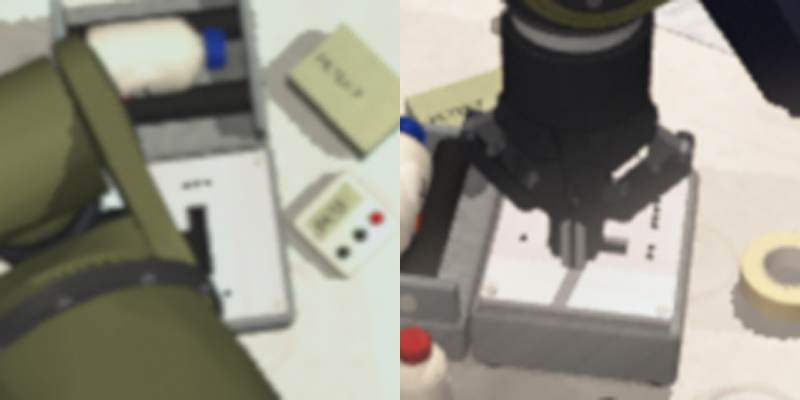

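```bash
python3 - <<'E'
from rig import bot
from h import *
q=down(TH)
print(bot.servo_line(L(-1,-19,139),q,speed=15,until_force=7));st(bot,"stop?")
bot.servo_line(L(-1,0,139),q,speed=60)
bot.servo_line(L(-50,0,139),q,speed=120);st(bot,"back")
snap(bot,5)
d=pickle.load(open("side5.pkl","rb"))
i=d["image"][175:255,230:330];cv2.imwrite("pics/k5.png",cv2.resize(i,None,fx=7,fy=7,interpolation=cv2.INTER_CUBIC))
print([(S,w2px(d,K(0,S)).round(1)) for S in(.2,.25,.3)])
E
```

```text
True
stop? 12.46 [ -1.3 -16.4 138.4] [0.79 6.32 2.6 ]
back 13.44 [-4.950e+01 -1.000e-01  1.393e+02] [ 0.21 -0.86  0.95]
[(0.2, array([[279.5, 195.5]])), (0.25, array([[280. , 193.7]])), (0.3, array([[280.5, 192.1]]))]
```

View pics/k5.png

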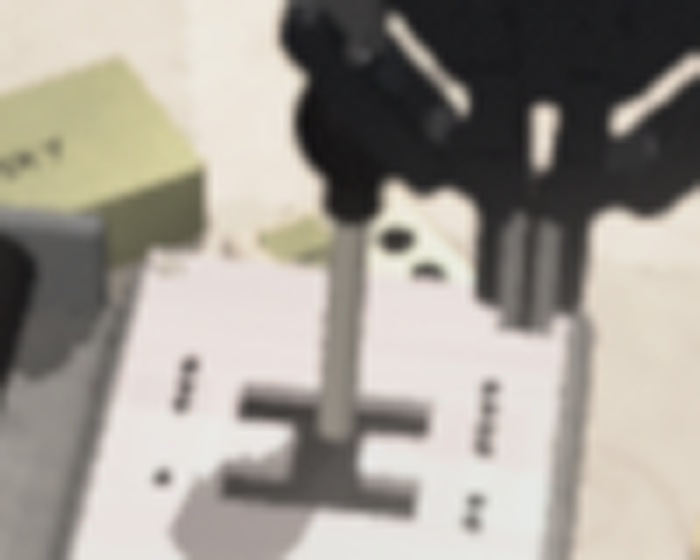

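```bash
python3 - <<'E'
from rig import bot
from h import *
q=down(TH)
bot.servo_line(L(-50,-39,139),q,speed=120)
print(bot.servo_line(L(14,-39,139),q,speed=50,until_force=15));st(bot,"fwd")
print(bot.servo_line(L(24,-39,139),q,speed=15,until_force=9));st(bot,"stop?")
bot.servo_line(L(-40,-39,139),q,speed=80)
bot.servo_line(L(-60,-39,230),q,speed=120);st(bot,"back")
bot.servo_line([350,150,430],speed=200);st(bot,"clear")
snap(bot,6)
for n in("top","side"):
    cv2.imwrite(f"pics/{n}6.png",pickle.load(open(n+"6.pkl","rb"))["image"])
d=pickle.load(open("side6.pkl","rb"))
print([(F,w2px(d,K(F,.3)).round(1)) for F in(.3,.33,.38)])
print([(F,w2px(pickle.load(open("top6.pkl","rb")),K(F,.3)).round(1)) for F in(.3,.33,.38)])
i=d["image"][175:255,220:320];cv2.imwrite("pics/k6.png",cv2.resize(i,None,fx=7,fy=7,interpolation=cv2.INTER_CUBIC))
E
```

```text
False
fwd 15.45 [ 13.9 -39.  139.1] [-1.4  -0.43  0.22]
False
stop? 16.27 [ 23.6 -38.9 138.6] [-6.31 -0.   -2.17]
back 18.14 [-60.2 -39.  229.2] [-0.12 -0.72  0.3 ]
clear 19.67 [-248.1  -63.1  429.1] [ 0.06  0.28 -0.53]
[(0.3, array([[257.7, 193. ]])), (0.33, array([[255.6, 193.4]])), (0.38, array([[252. , 194.3]]))]
[(0.3, array([[294. , 196.8]])), (0.33, array([[293.5, 195.2]])), (0.38, array([[292.8, 192.7]]))]
```

View pics/k6.png

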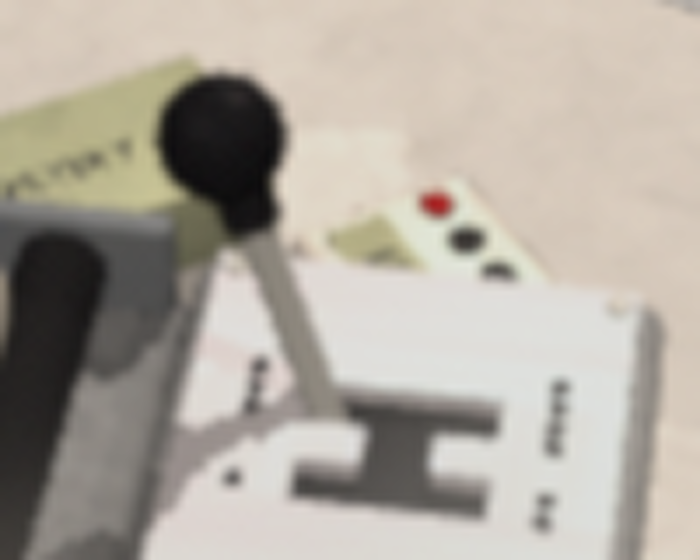

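View pics/both6.png

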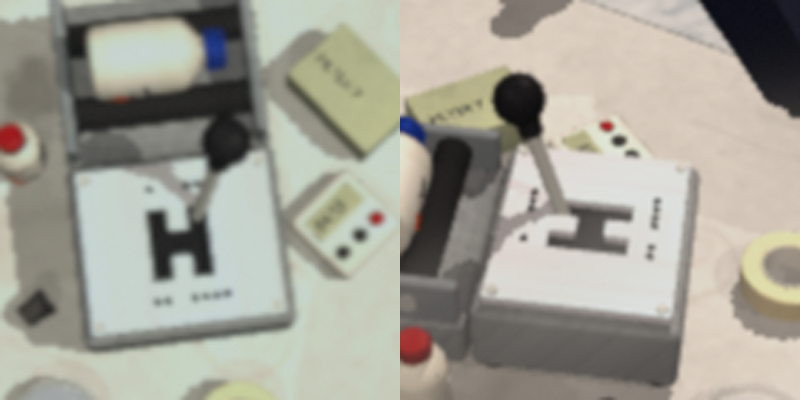

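```bash
python3 - <<'E'
from rig import bot
from h import *
a=pickle.load(open("top.pkl","rb"))["image"];b=pickle.load(open("top6.pkl","rb"))["image"]
for n,(u,v) in dict(dropper=(231,193),plug=(237,242),tape=(296,277),dish=(240,277),clock=(328,217),box=(330,177)).items():
    print(n,np.abs(a[v-8:v+8,u-8:u+8].astype(int)-b[v-8:v+8,u-8:u+8]).mean().round(1))
bot.finish_job()
E
```

```text
dropper 2.9
plug 4.2
tape 3.7
dish 3.6
clock 3.7
box 3.5
the job is handed in; nothing more can be done
```

The lever is in third gear and I handed the job in at about 20 s of the 48 s allowed. No verdict is reported back, so what follows is from my own checks.

I used closed fingers and pushed only with their outsides: forward to the crossbar, right to the side stop, then forward to the front stop. The arm then moved up and well clear of the lever.

- **Crossbar:** after the first push the side image put the lever at about -0.01 rad forward and -0.3 rad sideways. After the second push it stood at about 0 rad forward and +0.3 rad sideways, so it crossed along the crossbar.
- **Third slot:** in the last side image the knob was within half a pixel of where the model puts it at 0.38 rad forward and 0.30 rad sideways. The top view agreed by eye.
- **Forces:** the highest I read on the tool was about 7 N, at the stops. The final push did not trip its 9 N stop condition. It ran to its end point with about 6 N against the lever, and the image afterwards showed the lever home.
- **Bystanders:** comparing the start and end top images around each one showed only small noise-level differences, so none appears to have moved.

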